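# Fish the spatula out from under the draining rack and hold it over the sink

### The arm

A 6-joint arm with a two-finger parallel gripper is mounted at the origin on the work surface. World frame = base frame: x ahead of the robot, y to its left, z up, the work surface at z = 0. Lengths are in m, angles in degrees, forces in N, time in s.
With the tool pointing down it reaches from about 0.25 to 0.8 m from the base axis. Payload 3.9 kg.
Tool frame: the origin (TCP) lies midway between the tips of the shut fingers; the grasp point (between the pads) lies 19 mm behind it (env.grip_point_offset is the distance from the TCP to the grasp point, in m); x points along the fingers, z is the direction in which the jaws open and shut, and the axes are right-handed (so a half turn about x gives the same grasp; the last joint's range is limited). The gripper opens to 85 mm and grips with 20 to 120 N. Pads are 22 mm wide; open, the fingers measure 114 mm over their backs; the gripper's body (76 mm by 85 mm) begins 54 mm behind the grasp point. The pads swing forward as they close: fully open they stand 13 mm farther back than shut.
Start: joints at [-64.286, 14.897, -7.913, 67.191, 0, 90], TCP at [0.228, -0.473, 0.231] pointing down, gripper open.
Joint ranges: [-159.42, 159.42], [-47.68, 98.78], [-73.54, 78.23], [-108.79, 121.32], [-90, 84.71], [-180, 180]. Speed limits (degrees/s): [147.25, 147.25, 180, 180, 180, 180].

### API

Orientations are given as a 3x3 rotation matrix whose columns are the frame's x, y, z axes.
In Python, from workcell import env, cams, sign_off gives the robot as it stands.
- The arm moves only by the tool arm_command, never from a script. Its argument "targets" is a list of rows, each a list of 3 entries, a list of its own where there are three numbers: the shift along the tool's x, y, z in cm, then the turn about the tool's x in rad, then the finger opening in cm, from 0 to 8.54. In form: [[[dx, dy, dz], yaw, hand], ...]. A call has 1 to 5 rows; each row is the pose to reach, as a shift and turn from the pose measured when the call began, along the tool's axes at that moment; what a row does not reach only later rows make up. A row lasts 1/10 s, in which the tool goes at most 50 mm and 8.59 degrees, less where a joint would pass 70% of its speed; a pose out of reach is approached as far as the arm can. A call with a gripper value outside its range is refused whole. The fingers move at their own pace and stop on an object; the grip force is fixed at half the most. Time passes only in rows, so rows that repeat a pose let the fingers close. It gives the time, the measured TCP pose, the force and the opening at its end, in the units of the state.
- env.read_state(): the state, without advancing time (a new reading comes with each control period).
- cams.read_camera(name): name is "side" or "top"; returns a dict with "img" (384x512x3 uint8, red, green, blue), "depth" (384x512 float32, m along the optical axis (not along the pixel's ray), 0 where there is no reading), "K" (3x3 intrinsics, pixels), "R" (3x3) and "t" (3): a world point X has camera coordinates R X + t. Camera axes: x right, y down, z forward; pixel columns grow to the right and rows downward; lengths in m; the calibration is good to about 2 mm. A picture is of the moment at which its call begins.
- sign_off(): hands the job in, once; it reports no verdict.
The state is a dict: "time_s": time; "qpos": joint angles; "dq": joint speeds; "joint_efforts": joint torques, N m; "tool_pos": TCP position; "orientation": TCP orientation; "force": force on the tool from outside, world axes, zero at the start; "moment": the same for the moment, N m; "finger_gap": opening from 0.0 (shut) to 1.0 (fully open).
Only numpy, scipy, OpenCV 4.12 (cv2) and the standard library are available. Lean on these libraries where they do the work, as an engineer would, in place of code of your own. Each camera call takes 0.05 s, during which the arm holds its last target. There are 200 camera calls.

### The job

The wooden spatula has slipped down into the drip tray of the dish drainer, most of it under the wire rack. Pinch its handle in the open end of the tray, tilt it up and draw it out through that opening, without prising against the rack or disturbing the mug, beaker, bottle or tub around it, and finish while holding it over the sink to drip: the middle of the spatula over the bowl and all of it about 15 cm or more above the worktop. Keep hold of it; do not put it down.

Things in the scene. Friction and masses are not known exactly. Their poses are not given: they have to be found in the camera images.
- spatula: Flat wooden spatula, 360 long, 8 thick, 0.05 to 0.1 kg, loose, flat on the tray floor. Origin: middle of its length, on its underside; y runs from handle to blade, x across, z up. Handle: bar 24 wide, y = -180 to +60; blade: 60 wide, 7 thick, on to y = +180. Handle end lies 10 to 40 inside the open end's wall. Balance point at y = +38.
- handle_end (a point): Tip of the spatula's handle, at mid thickness (local y = -180).
- blade_end (a point): Tip of the spatula's blade, at mid thickness (local y = +180).
- spatula_middle (a point): Middle of the spatula's length, at mid thickness.
- drainer: Dish drainer, stands firmly and does not move: a grey plastic drip tray 280 (x) by 430 (y) by 65 high with 5 thick walls and a 5 thick floor. Origin: centre of its underside, on the worktop; y runs along its length, its -y end is the open end, next to the sink.
- rack: Steel wire rack fixed on the tray's rim, two plates standing in its far part (from y = +118, up to z = 231); same frame as the drainer. Wires 6 thick, undersides at z = 65. It covers the tray from y = -48 to +215; the opening from y = -48 to the end wall's inside at y = -210 is free, 162 by 270, too small for the spatula to come out level.
- mug: White mug upside down on the rack, 80 across, 92 high, with a handle at its own +x side out to 71. Origin: centre of its underside (the rim). To be left alone.
- tumbler: Steel beaker upside down on the rack, 76 across below, 108 high. Origin: centre of its underside. To be left alone.
- soap_bottle: Green washing-up bottle with red cap beyond the sink, 64 across, 200 high. Origin: centre of its underside. To be left alone.
- tub: White tub with a scouring sponge lying on it, beyond the sink, 106 across, 122 high in all. Origin: centre of its underside. To be left alone.
- sink: Round steel sink let into the dark worktop. Origin: centre of the bowl, level with the worktop (z = 0). Rim 400 across and 3 high, bowl 330 across, 155 deep. Its tap stands at x = -100, y = -215 from the centre; the neck, up to 290 high, is swung away from the sink, out to x = -10, y = -295. Its axes are the world's.

How it is judged:
By the outcome, as a careful person would: the job done as asked, in the order asked, and still so for the second after the job is handed in, while the arm keeps its last pose, push and grip.
It also fails if it takes over 48 s, if anything falls off the work surface, if the arm or the gripper's body presses on something with over 40 N, if the wrist force passes 120 N, or if a joint passes its speed limit or range.

## Working session

There is one attempt and no reset: what is moved stays moved. The work goes in short steps, Python scripts to look and compute and a tool call to move; the robot and the scene stay as the last step left them, time stands still between calls to the robot, and variables do not carry over. Pictures are saved under pics/ and viewed, about 8 in all and at most 12, crops included, and the job is handed in when it is done.

Besides the shell and the picture viewer there is one more tool, called after "Emit:" as a command line: name --argument value ..., lists and objects as JSON in quotes. arm_command: Moves the arm, as the interface text tells. Its arguments: {"type":"object","properties":{"targets":{"type":"array","items":{"type":"array"}}},"required":["targets"]}

```bash
mkdir -p pics; ls; python3 - <<'E'
from workcell import env,cams
import cv2,numpy as np
s=env.read_state();print({k:np.round(v,3).tolist() for k,v in s.items()}, env.grip_point_offset)
for n in("top","side"):
    c=cams.read_camera(n);np.savez(f"{n}0.npz",**c);cv2.imwrite(f"pics/{n}0.png",c["img"][:,:,::-1])
    print(n,c["K"].tolist(),np.round(-c["R"].T@c["t"],3),np.round(c["R"],3).tolist())
E
```

```text
pics
{'time_s': 0.0, 'qpos': [-64.286, 14.936, -7.987, 67.191, -0.002, 90.0], 'dq': [-0.067, 0.015, 0.065, 0.008, 0.025, 0.025], 'joint_efforts': [-0.001, -40.567, 25.392, 0.019, -0.0, -0.0], 'tool_pos': [0.227, -0.472, 0.23], 'orientation': [[-0.001, 0.901, 0.434], [0.002, 0.434, -0.901], [-1.0, -0.0, -0.002]], 'force': [0.18, -0.004, -0.169], 'moment': [0.004, 0.061, -0.045], 'finger_gap': 1.005} 0.0187
top [[396.95012852028685, 0.0, 257.84633039754164], [0.0, 396.95012852028685, 186.27253416596017], [0.0, 0.0, 1.0]] [0.423 0.066 1.143] [[-0.003, -1.0, -0.012], [-0.986, 0.005, -0.167], [0.167, 0.012, -0.986]]
side [[432.904067881294, 0.0, 249.58231839567688], [0.0, 432.904067881294, 193.79446485423404], [0.0, 0.0, 1.0]] [0.003 0.735 1.   ] [[-0.778, -0.628, -0.021], [-0.443, 0.571, -0.691], [0.446, -0.528, -0.723]]
```

View pics/top0.png

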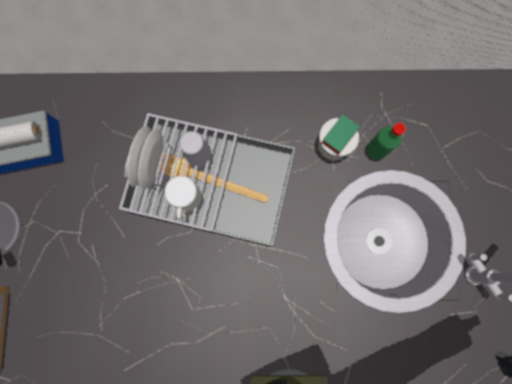

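View pics/side0.png

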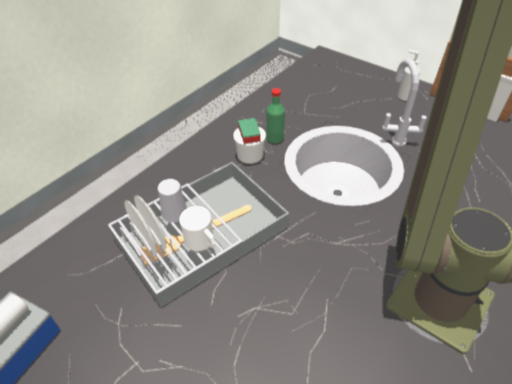

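The top view shows the tray with its open end on the right, corners near (293,150) and (272,243). The orange handle tip is at about (266,198), with the blade near (168,165) under the rack. The sink is at (395,240). The side view agrees.

```bash
cat > h.py <<'E'
import numpy as np,cv2
from workcell import env,cams
def ray(c,uv,z):
    R,t=c["R"],c["t"];o=-R.T@t
    d=R.T@np.linalg.inv(c["K"])@np.array([uv[0],uv[1],1.]);return o+d*(z-o[2])/d[2]
def proj(c,X):
    p=c["K"]@(c["R"]@np.asarray(X,float)+c["t"]);return p[:2]/p[2]
def wood(c):
    h=cv2.cvtColor(c["img"],cv2.COLOR_RGB2HSV)
    return cv2.inRange(h,(8,130,120),(28,255,255))
def cloud(c,m):
    v,u=np.nonzero((m>0)&(c["depth"]>0));d=c["depth"][v,u]
    P=np.linalg.inv(c["K"])@np.stack([u*d,v*d,d]);return (c["R"].T@(P-c["t"][:,None])).T
E
python3 - <<'E'
from h import *
t=dict(np.load("top0.npz"));s=dict(np.load("side0.npz"))
for n,c in(("top",t),("side",s)):
    P=cloud(c,wood(c)); k=(P[:,2]<.04)&(P[:,0]>.3)&(P[:,1]<.5);P=P[k]
    xy=P[:,:2].astype(np.float32);vx,vy,x0,y0=cv2.fitLine(xy,cv2.DIST_HUBER,0,.001,.001).ravel()
    if vy<0:vx,vy=-vx,-vy
    a=(xy-[x0,y0])@[vx,vy]
    print(n,len(P),"z med",np.median(P[:,2]),"dir",vx,vy,"handle tip",[x0+vx*a.min(),y0+vy*a.min()],"blade",[x0+vx*a.max(),y0+vy*a.max()],a.max()-a.min())
print("tray top corners",[np.round(ray(t,p,.065),3).tolist() for p in((294,150),(273,243),(150,116),(121,208))])
print("sink",[np.round(ray(t,p,.003),3).tolist() for p in((324,240),(466,240),(395,171),(395,309))])
for n,c in(("top",t),("side",s)):
    P=cloud(c,np.ones((384,512)));I=c["depth"];
    k=(P[:,2]>.1)&(P[:,1]<.1)&(P[:,1]>-.25)&(P[:,0]>.3)&(P[:,0]<.8);print("tub/bottle",P[k].min(0),P[k].max(0))
cr=cv2.resize(t["img"][105:255,110:310],None,fx=4,fy=4,interpolation=cv2.INTER_CUBIC);cv2.imwrite("pics/crop.png",cr[:,:,::-1])
E
```

```text
top 2 z med 0.013395585258217269 dir -0.93282396 0.3603324 handle tip [np.float32(0.70366913), np.float32(0.33371666)] blade [np.float32(0.69736534), np.float32(0.3361517)] 0.006757767
side 4 z med 0.03407179619916792 dir -0.44827873 0.89389384 handle tip [np.float32(0.38542682), np.float32(-0.8749358)] blade [np.float32(0.38227195), np.float32(-0.86864483)] 0.007037699
tray top corners [[0.709, -0.023, 0.065], [0.452, 0.038, 0.065], [0.811, 0.385, 0.065], [0.548, 0.454, 0.065]]
sink [[0.461, -0.108, 0.003], [0.46, -0.509, 0.003], [0.66, -0.321, 0.003], [0.272, -0.298, 0.003]]
tub/bottle [ 0.68815137 -0.24999662  0.10034879] [ 0.7902861  -0.09452329  0.14327605]
tub/bottle [ 0.68710229 -0.24997113  0.10003486] [ 0.79283502 -0.09349265  0.14584175]
```

View pics/crop.png

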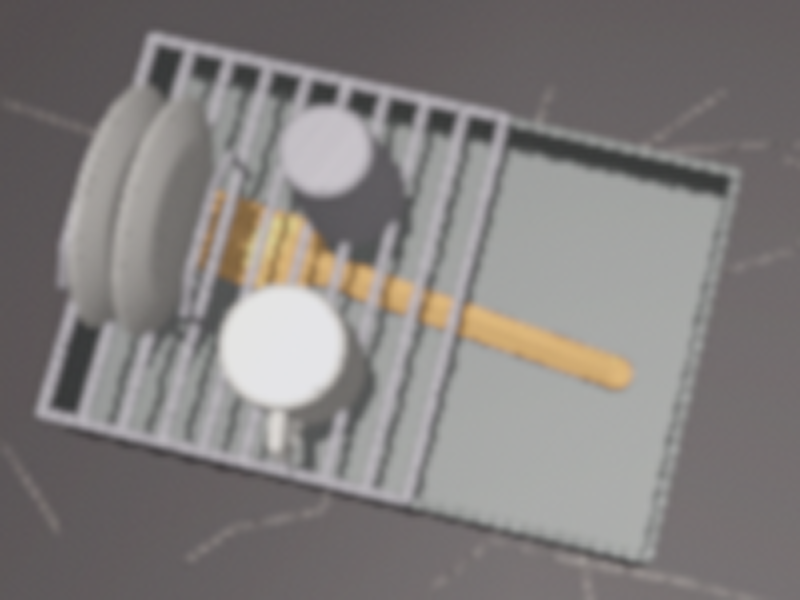

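The crop shows the handle tip at crop (633,372), the handle leaving the last wire at about (475,318), and the blade end at about (205,230) between the mug and beaker. My saturation threshold was too strict, so I'll loosen it.

```bash
sed -i 's/(8,130,120),(28/(8,75,90),(30/' h.py; python3 - <<'E'
from h import *
t=dict(np.load("top0.npz"));s=dict(np.load("side0.npz"))
st=env.read_state();print(st["tool_pos"])
for n,c in(("top",t),("side",s)):
    m=wood(c);v,u=np.nonzero(m);X=np.array([ray(c,(a,b),.013) for a,b in zip(u,v)])
    k=(X[:,0]>.45)&(X[:,0]<.8)&(X[:,1]>0)&(X[:,1]<.42);X=X[k];
    h=X[X[:,1]<.17][:,:2].astype(np.float32)
    vx,vy,x0,y0=cv2.fitLine(h,cv2.DIST_HUBER,0,.001,.001).ravel()
    if vy<0:vx,vy=-vx,-vy
    a=(X[:,:2]-[x0,y0])@[vx,vy];p=(X[:,:2]-[x0,y0])@[-vy,vx]
    print(n,len(X),len(h),"dir",vx,vy,"width",np.ptp(p[X[:,1]<.17]),"tip",x0+vx*a.min(),y0+vy*a.min(),"len",np.ptp(a),"ang",np.degrees(np.arctan2(vx,vy)))
E
```

```text
[ 0.22752134 -0.47245685  0.23055555]
top 849 328 dir 0.34626287 0.93813753 width 0.022929653278364305 tip 0.5777652741756315 0.05326922851530163 len 0.3294217560739465 ang 20.258904
side 347 105 dir 0.3435976 0.93911695 width 0.02248147837836452 tip 0.5725107324493759 0.06273755909198786 len 0.350086612510067 ang 20.09621
```

```bash
cat >> h.py <<'E'
def to(X,jaw=None):
    s=env.read_state();R=np.array(s["orientation"]);p=np.array(s["tool_pos"])
    d=R.T@(np.array(X)-p)*100;y=0
    if jaw is not None:
        j=R.T@np.array([np.cos(np.radians(jaw)),np.sin(np.radians(jaw)),0]);y=np.arctan2(-j[1],j[2]);y=(y+np.pi/2)%np.pi-np.pi/2
    print("t",s["time_s"],"shift cm",np.round(d,2),"yaw",round(y,3),"pos",np.round(p,4),"R",np.round(R,3).tolist(),"F",np.round(s["force"],2),"M",np.round(s["moment"],2),"gap",round(s["finger_gap"],4))
E
python3 -c "
from h import *
to([.582,.072,.23],-20.2)"
```

```text
t 0.1 shift cm [  0.11  55.56 -33.67] yaw -0.769 pos [ 0.2275 -0.4725  0.2306] R [[-0.001, 0.901, 0.434], [0.002, 0.434, -0.901], [-1.0, -0.0, -0.002]] F [-0.53 -0.81  0.36] M [ 0.01  0.03 -0.02] gap 0.998
```

Emit:
arm_command --targets '[[[0,55.5,-33.7],-0.77,5],[[0,55.5,-33.7],-0.77,5],[[0,55.5,-33.7],-0.77,5],[[0,55.5,-33.7],-0.77,5],[[0,55.5,-33.7],-0.77,5]]'

```text
time_s: 0.6
tool_pos: [0.3642, -0.2614, 0.231]
orientation: [[-0.001, 0.358, 0.934], [0.002, 0.934, -0.358], [-1.0, 0.001, -0.002]]
force: [1.5, -0.2, 0.1]
finger_gap: 0.585
```

```bash
python3 -c "
from h import *
to([.582,.072,.23],-20.2)"
```

```text
t 0.6 shift cm [ 0.14 38.93  8.38] yaw -0.014 pos [ 0.3642 -0.2614  0.231 ] R [[-0.001, 0.358, 0.934], [0.002, 0.934, -0.358], [-1.0, 0.001, -0.002]] F [ 1.47 -0.25  0.1 ] M [-0.04 -0.11 -0.  ] gap 0.5849
```

Emit:
arm_command --targets '[[[0,38.9,8.4],-0.015,5],[[0,38.9,8.4],-0.015,5],[[0,38.9,8.4],-0.015,5],[[0,38.9,8.4],-0.015,5],[[0,38.9,8.4],-0.015,5]]'

```text
time_s: 1.1
tool_pos: [0.5008, -0.0518, 0.2311]
orientation: [[-0.001, 0.344, 0.939], [0.002, 0.939, -0.344], [-1.0, 0.001, -0.002]]
force: [0.9, -0.6, -0.3]
finger_gap: 0.587
```

```bash
python3 -c "
from h import *
to([.582,.072,.16],-20.2)"
```

```text
t 1.1 shift cm [ 7.12 14.41  3.38] yaw 0.001 pos [ 0.5008 -0.0518  0.2311] R [[-0.001, 0.344, 0.939], [0.002, 0.939, -0.344], [-1.0, 0.001, -0.002]] F [ 0.89 -0.62 -0.33] M [-0.02 -0.04 -0.04] gap 0.5872
```

Emit:
arm_command --targets '[[[4,14.4,3.4],0,5],[[7,14.4,3.4],0,5],[[7,14.4,3.4],0,5],[[7,14.4,3.4],0,5],[[7,14.4,3.4],0,5]]'

```text
time_s: 1.6
tool_pos: [0.5816, 0.0734, 0.1587]
orientation: [[-0.005, 0.341, 0.94], [0.001, 0.94, -0.341], [-1.0, -0.001, -0.005]]
force: [-0.3, -1.1, 0.7]
finger_gap: 0.59
```

```bash
python3 - <<'E'
from h import *
to([.582,.072,.05],-20.2)
a=cams.read_camera("top");b=cams.read_camera("side")
A=cv2.resize(a["img"][120:250,190:310],(480,520));B=cv2.resize(b["img"][140:300,170:310],(455,520))
im=np.hstack([A,B]);im=cv2.resize(im,(800,445));cv2.imwrite("pics/above.png",im[:,:,::-1])
E
```

```text
t 1.6 shift cm [10.87 -0.11  0.15] yaw 0.004 pos [0.5816 0.0734 0.1587] R [[-0.005, 0.341, 0.94], [0.001, 0.94, -0.341], [-1.0, -0.001, -0.005]] F [-0.27 -1.06  0.69] M [-0.04  0.09  0.02] gap 0.59
```

View pics/above.png

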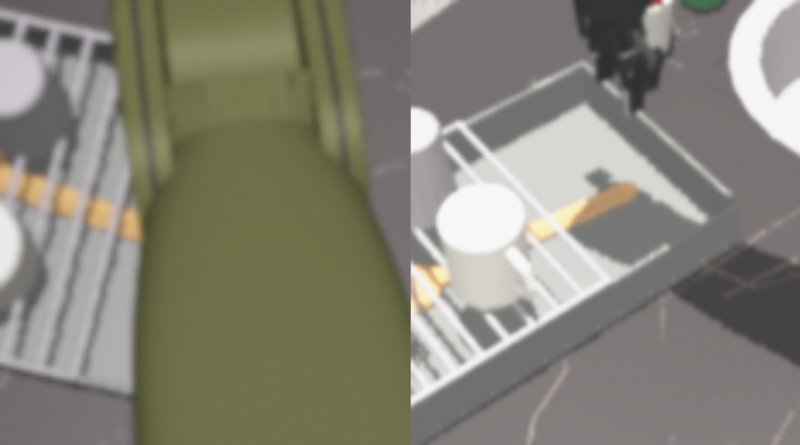

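The side half shows the open fingers above the handle tip, which is clear at (632,188) in the composite. The top view is blocked by the forearm. Descending.

Emit:
arm_command --targets '[[[4,-0.1,0.1],0,5],[[8,-0.1,0.1],0,5],[[11,-0.1,0.1],0,5],[[11,-0.1,0.1],0,5],[[11,-0.1,0.1],0,5]]'

```text
time_s: 2.2
tool_pos: [0.5817, 0.0688, 0.0523]
orientation: [[-0.003, 0.346, 0.938], [0.001, 0.938, -0.346], [-1.0, -0.0, -0.003]]
force: [0.3, -0.2, 0.8]
finger_gap: 0.582
```

```bash
python3 - <<'E'
from h import *
to([.582,.072,.009],-20.2)
b=cams.read_camera("side")
B=cv2.resize(b["img"][170:250,180:310],(780,480),interpolation=cv2.INTER_CUBIC);cv2.imwrite("pics/close.png",B[:,:,::-1])
E
```

```text
t 2.2 shift cm [ 4.33  0.31 -0.07] yaw -0.0 pos [0.5817 0.0688 0.0523] R [[-0.003, 0.346, 0.938], [0.001, 0.938, -0.346], [-1.0, -0.0, -0.003]] F [ 0.33 -0.22  0.78] M [-0.01 -0.08 -0.04] gap 0.5823
```

View pics/close.png

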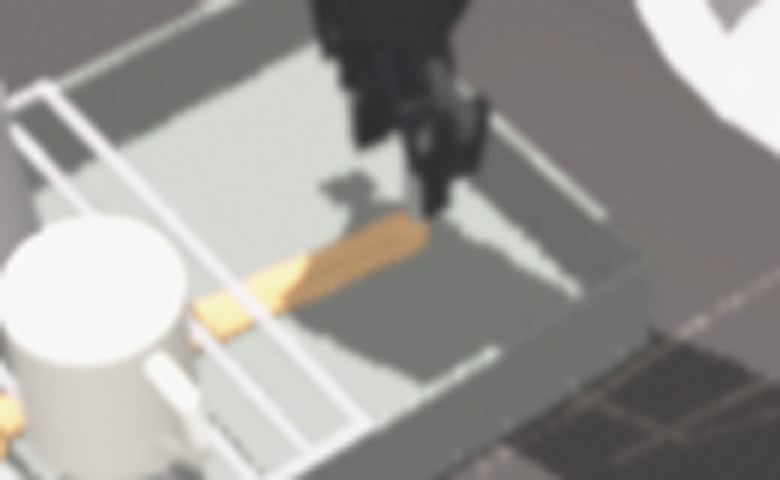

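The fingers straddle the handle tip, at about (425,230) in the crop. I'll move slightly further along the handle and go down.

Emit:
arm_command --targets '[[[2,0.7,0],0,5],[[4.1,0.7,0],0,5],[[4.2,0.7,0],0,5],[[4.2,0.7,0],0,5]]'

```text
time_s: 2.65
tool_pos: [0.5863, 0.0757, 0.0129]
orientation: [[0.002, 0.346, 0.938], [0.001, 0.938, -0.346], [-1.0, 0.002, 0.001]]
force: [-0.3, 0.3, 0.6]
finger_gap: 0.586
```

```bash
python3 -c "
from h import *
to([.583,.0755,.007],-20.2)"
```

```text
t 2.65 shift cm [ 0.59 -0.13 -0.31] yaw -0.0 pos [0.5863 0.0757 0.0129] R [[0.002, 0.346, 0.938], [0.001, 0.938, -0.346], [-1.0, 0.002, 0.001]] F [-0.3   0.33  0.58] M [-0.   -0.02  0.01] gap 0.5865
```

Emit:
arm_command --targets '[[[0.6,0,-0.3],0,5],[[0.7,0,-0.3],0,4],[[0.7,0,-0.3],0,2.3],[[0.7,0,-0.3],0,2.3],[[0.7,0,-0.3],0,2.3]]'

```text
time_s: 3.15
tool_pos: [0.584, 0.0767, 0.0066]
orientation: [[0.003, 0.346, 0.938], [0.001, 0.938, -0.346], [-1.0, 0.002, 0.002]]
force: [-0.9, -0.7, 4.4]
finger_gap: 0.271
```

```bash
python3 -c "
from h import *
to([.583,.0755,.007],-20.2);print(env.read_state()['joint_efforts'],env.read_state()['finger_gap']*85)"
```

```text
t 3.15 shift cm [-0.04 -0.15 -0.05] yaw -0.0 pos [0.584  0.0767 0.0066] R [[0.003, 0.346, 0.938], [0.001, 0.938, -0.346], [-1.0, 0.002, 0.002]] F [-0.88 -0.7   4.4 ] M [-0.05  0.12 -0.08] gap 0.2708
[ 1.79288448e-01 -4.78869545e+01  1.90049314e+01 -3.07410490e-01
  7.54906749e-02 -3.65936675e-02] 23.017599473470472
```

Emit:
arm_command --targets '[[[-0.4,0,0],0,2.3],[[-0.8,0,0],0,2.3],[[-1.2,0,0],0,2.3],[[-1.6,0,0],0,2.3],[[-2.0,0,0],0,2.3]]'

```text
time_s: 3.65
tool_pos: [0.5839, 0.0767, 0.0269]
orientation: [[0.003, 0.346, 0.938], [0.001, 0.938, -0.346], [-1.0, 0.002, 0.002]]
force: [-0.4, -0.6, -1.1]
finger_gap: 0.275
```

```bash
python3 - <<'E'
from h import *
to([.583,.0755,.007],-20.2)
b=cams.read_camera("side")
B=cv2.resize(b["img"][170:270,140:300],(800,500),interpolation=cv2.INTER_CUBIC);cv2.imwrite("pics/lift1.png",B[:,:,::-1])
E
```

```text
t 3.65 shift cm [ 1.99 -0.14 -0.05] yaw -0.0 pos [0.5839 0.0767 0.0269] R [[0.003, 0.346, 0.938], [0.001, 0.938, -0.346], [-1.0, 0.002, 0.002]] F [-0.4  -0.65 -1.14] M [-0.12  0.05 -0.01] gap 0.2755
```

View pics/lift1.png

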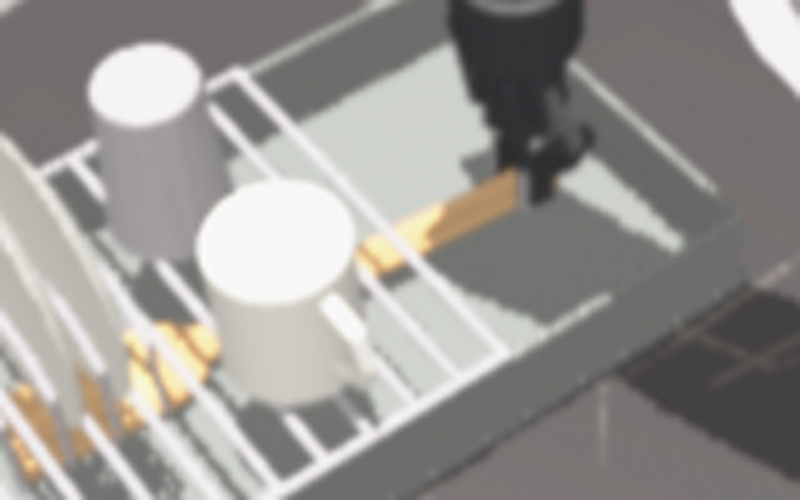

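The handle is held and has risen. The visible piece runs from about (360,260) to (525,185). I'll use depth to check the tilt along it.

```bash
cat >> h.py <<'E'
def tilt(n=3,zmax=.2):
    for cn in("side","top"):
        Q=[]
        for i in range(n):
            c=cams.read_camera(cn);P=cloud(c,cv2.erode(wood(c),np.ones((3,3))));Q.append(P)
        P=np.vstack(Q);d=np.array([.345,.939]);o=np.array([.576,.055])
        a=(P[:,:2]-o)@d;l=(P[:,:2]-o)@[-d[1],d[0]]
        k=(abs(l)<.035)&(a>-.35)&(a<.38)&(P[:,2]<zmax)&(P[:,2]>-.005);a,z=a[k],P[k,2]
        print(cn,[(round(x,2),int(m.sum()),round(float(np.median(z[m]))*1000,1)) for x in np.arange(-.35,.38,.03) for m in[(a>=x)&(a<x+.03)] if m.sum()>5])
E
python3 -c "
from h import *
tilt()
c=dict(np.load('side0.npz'));cams.read_camera=lambda n:dict(np.load(n+'0.npz'))
tilt(1)"
```

```text
side [(np.float64(0.01), 30, 32.5), (np.float64(0.04), 119, 31.4), (np.float64(0.07), 67, 29.9), (np.float64(0.22), 25, 20.1), (np.float64(0.28), 15, 16.0), (np.float64(0.31), 33, 13.9)]
top [(np.float64(0.1), 125, 27.9), (np.float64(0.13), 73, 25.7), (np.float64(0.16), 67, 23.6), (np.float64(0.19), 84, 21.8), (np.float64(0.22), 105, 19.7), (np.float64(0.25), 180, 17.4), (np.float64(0.28), 201, 15.5)]
side [(np.float64(0.04), 9, 12.6), (np.float64(0.07), 6, 14.2), (np.float64(0.22), 12, 13.2), (np.float64(0.31), 12, 12.9)]
top [(np.float64(-0.02), 11, 12.1), (np.float64(0.01), 53, 13.2), (np.float64(0.04), 53, 13.8), (np.float64(0.07), 53, 13.0), (np.float64(0.1), 47, 12.7), (np.float64(0.13), 24, 13.2), (np.float64(0.16), 24, 12.4), (np.float64(0.19), 24, 12.5), (np.float64(0.22), 36, 13.2), (np.float64(0.25), 65, 11.9), (np.float64(0.28), 69, 12.3)]
```

The spatula pivots in the light grip: its top is at 32 mm near the grip and 14 mm at the blade, a slope of about 4°, with the blade still on the floor. Continuing to about 11°.

Emit:
arm_command --targets '[[[-0.5,0,0],0,2.3],[[-1.0,0,0],0,2.3],[[-1.5,0.1,0],0,2.3],[[-2.0,0.1,0],0,2.3],[[-2.5,0.2,0],0,2.3]]'

```text
time_s: 4.5
tool_pos: [0.5845, 0.0785, 0.0521]
orientation: [[0.003, 0.346, 0.938], [0.001, 0.938, -0.346], [-1.0, 0.002, 0.002]]
force: [0.3, -0.1, -0.3]
finger_gap: 0.274
```

```bash
python3 -c "
from h import *
to([.584,.0767,.071],-20.2);tilt(2)"
```

```text
t 4.5 shift cm [-1.89 -0.19  0.02] yaw -0.001 pos [0.5845 0.0785 0.0521] R [[0.003, 0.346, 0.938], [0.001, 0.938, -0.346], [-1.0, 0.002, 0.002]] F [ 0.31 -0.15 -0.3 ] M [-0.09  0.13  0.08] gap 0.2736
side [(np.float64(0.01), 12, 58.0), (np.float64(0.04), 82, 54.7), (np.float64(0.07), 38, 51.0), (np.float64(0.22), 10, 29.1), (np.float64(0.28), 10, 19.3), (np.float64(0.31), 21, 14.9)]
top [(np.float64(0.1), 61, 46.3), (np.float64(0.13), 54, 42.3), (np.float64(0.16), 50, 37.9), (np.float64(0.19), 56, 33.7), (np.float64(0.22), 65, 30.1), (np.float64(0.25), 124, 25.0), (np.float64(0.28), 139, 20.2)]
```

Emit:
arm_command --targets '[[[-0.5,0,0],0,2.3],[[-1.0,0.1,0],0,2.3],[[-1.5,0.1,0],0,2.3],[[-2.0,0.2,0],0,2.3],[[-2.0,0.2,0],0,2.3]]'

```text
time_s: 5.2
tool_pos: [0.5861, 0.0807, 0.0727]
orientation: [[0.005, 0.346, 0.938], [0.001, 0.938, -0.346], [-1.0, 0.003, 0.004]]
force: [-0.0, 1.2, -1.2]
finger_gap: 0.271
```

```bash
python3 -c "
from h import *
to([.584,.0767,.071],-20.2);tilt(2)"
```

```text
t 5.2 shift cm [ 0.17 -0.44 -0.06] yaw -0.0 pos [0.5861 0.0807 0.0727] R [[0.005, 0.346, 0.938], [0.001, 0.938, -0.346], [-1.0, 0.003, 0.004]] F [-0.05  1.17 -1.16] M [-0.18 -0.03 -0.06] gap 0.2712
side [(np.float64(0.01), 7, 76.5), (np.float64(0.04), 75, 72.8), (np.float64(0.07), 41, 68.2), (np.float64(0.28), 7, 22.2), (np.float64(0.31), 22, 16.5)]
top [(np.float64(0.1), 32, 60.3), (np.float64(0.13), 57, 54.6), (np.float64(0.16), 58, 49.0), (np.float64(0.19), 60, 42.9), (np.float64(0.22), 62, 37.0), (np.float64(0.25), 134, 29.5), (np.float64(0.28), 145, 23.7)]
```

Tilt is now 11.5°. The spatula's top is about 59 mm under the rack edge (wires at 65). Firming the grip to lock the tilt, then a first short pull along the spatula's own axis.

Emit:
arm_command --targets '[[[0,0,0],0,1.5],[[0,0,0],0,1.5],[[-0.2,-1,0],0,1.5],[[-0.4,-2,0],0,1.5],[[-0.6,-3,0],0,1.5]]'

```text
time_s: 5.9
tool_pos: [0.5741, 0.0512, 0.0776]
orientation: [[0.002, 0.346, 0.938], [0.001, 0.938, -0.346], [-1.0, 0.002, 0.002]]
force: [1.3, -0.1, -0.5]
finger_gap: 0.253
```

```bash
python3 -c "
from h import *
to([.584,.0767,.071],-20.2);tilt(2)"
```

```text
t 5.9 shift cm [0.66 2.74 0.05] yaw -0.001 pos [0.5741 0.0512 0.0776] R [[0.002, 0.346, 0.938], [0.001, 0.938, -0.346], [-1.0, 0.002, 0.002]] F [ 1.3  -0.13 -0.51] M [-0.15  0.06 -0.  ] gap 0.2533
side [(np.float64(-0.02), 13, 81.8), (np.float64(0.01), 72, 77.3), (np.float64(0.04), 45, 72.0), (np.float64(0.22), 6, 32.3), (np.float64(0.28), 9, 19.9)]
top [(np.float64(0.04), 56, 69.6), (np.float64(0.07), 136, 66.0), (np.float64(0.1), 85, 60.8), (np.float64(0.13), 58, 54.2), (np.float64(0.16), 55, 48.4), (np.float64(0.19), 71, 40.9), (np.float64(0.22), 82, 34.1), (np.float64(0.25), 126, 27.4), (np.float64(0.28), 146, 21.8)]
```

Moving along its own line: the height at the rack edge is still about 59 mm and there is no contact force. Continuing.

Emit:
arm_command --targets '[[[-0.3,-1.5,0],0,1.5],[[-0.6,-3,0],0,1.5],[[-0.9,-4.5,0],0,1.5],[[-1.2,-6,0],0,1.5],[[-1.5,-7.5,0],0,1.5]]'

```text
time_s: 6.6
tool_pos: [0.548, -0.0201, 0.0929]
orientation: [[0.003, 0.347, 0.938], [0.001, 0.938, -0.347], [-1.0, 0.002, 0.003]]
force: [0.3, 0.0, -1.1]
finger_gap: 0.253
```

```bash
python3 -c "
from h import *
to([.584,.0767,.071],-20.2);tilt(2)"
```

```text
t 6.6 shift cm [2.210e+00 1.032e+01 1.000e-02] yaw -0.002 pos [ 0.548  -0.0201  0.0929] R [[0.003, 0.347, 0.938], [0.001, 0.938, -0.347], [-1.0, 0.002, 0.003]] F [ 0.27  0.03 -1.09] M [-0.1   0.05 -0.01] gap 0.2533
side [(np.float64(-0.08), 65, 94.4), (np.float64(-0.05), 95, 89.5), (np.float64(-0.02), 16, 85.3), (np.float64(0.22), 24, 32.9)]
top [(np.float64(-0.05), 123, 89.5), (np.float64(-0.02), 147, 84.2), (np.float64(0.01), 146, 78.0), (np.float64(0.04), 135, 71.3), (np.float64(0.07), 134, 65.3), (np.float64(0.1), 83, 60.3), (np.float64(0.13), 141, 52.6), (np.float64(0.16), 157, 46.9), (np.float64(0.19), 141, 40.6), (np.float64(0.22), 75, 34.4)]
```

Emit:
arm_command --targets '[[[-0.4,-2,0],0,1.5],[[-0.8,-4,0],0,1.5],[[-1.2,-6,0],0,1.5],[[-1.6,-8,0],0,1.5],[[-2.0,-10,0],0,1.5]]'

```text
time_s: 7.3
tool_pos: [0.5139, -0.113, 0.1125]
orientation: [[0.004, 0.347, 0.938], [0.002, 0.938, -0.347], [-1.0, 0.004, 0.003]]
force: [0.5, -0.2, -0.6]
finger_gap: 0.256
```

```bash
python3 -c "
from h import *
to([.584,.0767,.071],-20.2);tilt(2)"
```

```text
t 7.3 shift cm [ 4.220e+00  2.021e+01 -2.000e-02] yaw -0.001 pos [ 0.5139 -0.113   0.1125] R [[0.004, 0.347, 0.938], [0.002, 0.938, -0.347], [-1.0, 0.004, 0.003]] F [ 0.52 -0.16 -0.6 ] M [-0.15  0.03  0.02] gap 0.2564
side [(np.float64(-0.2), 8, 116.7), (np.float64(-0.17), 56, 113.1), (np.float64(-0.14), 43, 107.2)]
top [(np.float64(-0.17), 128, 112.9), (np.float64(-0.14), 175, 107.6), (np.float64(-0.11), 189, 101.6), (np.float64(-0.08), 183, 95.4), (np.float64(-0.05), 151, 90.0), (np.float64(-0.02), 143, 83.8), (np.float64(0.01), 176, 76.9), (np.float64(0.04), 399, 70.6), (np.float64(0.07), 408, 64.6), (np.float64(0.1), 255, 59.6), (np.float64(0.13), 91, 53.7)]
```

Emit:
arm_command --targets '[[[-0.4,-2,0],0,1.5],[[-0.8,-4,0],0,1.5],[[-1.2,-6,0],0,1.5],[[-1.8,-8,0],0,1.5],[[-3.0,-10,0],0,1.5]]'

```text
time_s: 8.0
tool_pos: [0.479, -0.2056, 0.1412]
orientation: [[0.003, 0.346, 0.938], [0.004, 0.938, -0.346], [-1.0, 0.005, 0.001]]
force: [-0.4, 0.5, -1.0]
finger_gap: 0.254
```

```bash
python3 -c "
from h import *
to([.45,-.49,.3],-20.2);tilt(2)"
```

```text
t 8.0 shift cm [-16.   -27.61   7.14] yaw -0.001 pos [ 0.479  -0.2056  0.1412] R [[0.003, 0.346, 0.938], [0.004, 0.938, -0.346], [-1.0, 0.005, 0.001]] F [-0.45  0.47 -0.96] M [-0.08  0.04  0.  ] gap 0.2544
side [(np.float64(-0.29), 25, 145.7), (np.float64(-0.26), 67, 141.7), (np.float64(-0.23), 23, 137.2)]
top [(np.float64(-0.29), 60, 146.8), (np.float64(-0.26), 117, 142.1), (np.float64(-0.23), 149, 135.8), (np.float64(-0.2), 150, 129.9), (np.float64(-0.17), 194, 124.0), (np.float64(-0.14), 194, 118.2), (np.float64(-0.11), 189, 111.9), (np.float64(-0.08), 304, 104.4), (np.float64(-0.05), 457, 98.6), (np.float64(-0.02), 442, 92.6), (np.float64(0.01), 438, 86.8), (np.float64(0.04), 43, 82.9)]
```

The blade is clear of the rack and about 10 mm above the wall. Lift straight up first, then go over the sink. I'll keep the grip point short of the tap, with the middle about 8 cm off the bowl centre.

Emit:
arm_command --targets '[[[-2,0,0],0,1.5],[[-5,0,0],0,1.5],[[-8,0,0],0,1.5],[[-11,0,0],0,1.5],[[-14,0,0],0,1.5]]'

```text
time_s: 8.7
tool_pos: [0.4795, -0.2045, 0.2823]
orientation: [[0.004, 0.346, 0.938], [0.004, 0.938, -0.346], [-1.0, 0.006, 0.002]]
force: [0.4, -1.0, -0.2]
finger_gap: 0.255
```

```bash
python3 -c "
from h import *
to([.436,-.384,.29],-20.2)"
```

```text
t 8.7 shift cm [ -0.87 -18.34   2.13] yaw -0.0 pos [ 0.4795 -0.2045  0.2823] R [[0.004, 0.346, 0.938], [0.004, 0.938, -0.346], [-1.0, 0.006, 0.002]] F [ 0.4  -0.95 -0.2 ] M [-0.15  0.02 -0.  ] gap 0.255
```

Emit:
arm_command --targets '[[[-0.5,-3,0.5],0,1.5],[[-1,-7,1],0,1.5],[[-1,-11,1.5],0,1.5],[[-1,-15,2],0,1.5],[[-1,-17,2],0,1.5]]'

```text
time_s: 9.2
tool_pos: [0.4398, -0.3725, 0.2901]
orientation: [[0.004, 0.346, 0.938], [0.005, 0.938, -0.346], [-1.0, 0.006, 0.002]]
force: [-0.2, -0.4, -0.6]
finger_gap: 0.252
```

Emit:
arm_command --targets '[[[0,-1.2,0.1],0,1.5],[[0,-1.2,0.1],0,1.5],[[0,-1.2,0.1],0,1.5]]'

```text
time_s: 9.5
tool_pos: [0.4372, -0.3828, 0.2895]
orientation: [[0.003, 0.345, 0.939], [0.006, 0.939, -0.345], [-1.0, 0.007, 0.001]]
force: [0.1, 0.1, -0.6]
finger_gap: 0.256
```

```bash
python3 - <<'E'
from h import *
to([.436,-.384,.29],-20.2)
for i,n in enumerate(("top","side")):
    c=cams.read_camera(n);P=cloud(c,cv2.erode(wood(c),np.ones((3,3))));P=P[(P[:,2]>.15)&(P[:,2]<.4)&(P[:,0]>.35)&(P[:,0]<.65)]
    a=P[:,:2]@[.345,.939];i0,i1=a.argmin(),a.argmax();print(n,len(P),"near grip",P[i0].round(3),"blade end",P[i1].round(3),"zmin",P[:,2].min(),"len",np.linalg.norm(P[i1]-P[i0]))
    e=(P[i1]-P[i0])/np.linalg.norm(P[i1]-P[i0]);print(" middle",(P[i1]-.18*e).round(3),"dist from sink centre",np.linalg.norm((P[i1]-.18*e)[:2]-[.463,-.309]))
    cv2.imwrite(f"pics/end_{n}.png",c["img"][:,:,::-1])
a=cv2.imread("pics/end_top.png");b=cv2.imread("pics/end_side.png");cv2.imwrite("pics/end.png",cv2.resize(np.hstack([a,b]),(800,300)))
E
```

```text
t 9.5 shift cm [-0.05 -0.15 -0.07] yaw 0.001 pos [ 0.4372 -0.3828  0.2895] R [[0.003, 0.345, 0.939], [0.006, 0.939, -0.345], [-1.0, 0.007, 0.001]] F [ 0.09  0.11 -0.56] M [-0.09  0.07  0.04] gap 0.256
top 1998 near grip [ 0.438 -0.401  0.297] blade end [ 0.525 -0.066  0.23 ] zmin 0.22716788002022573 len 0.35221632738435865
 middle [ 0.48  -0.237  0.264] dist from sink centre 0.07360862136386606
side 81 near grip [ 0.442 -0.387  0.294] blade end [ 0.491 -0.152  0.249] zmin 0.24890665124976072 len 0.24420519156544965
 middle [ 0.455 -0.325  0.282] dist from sink centre 0.01821777366842514
```

View pics/end.png

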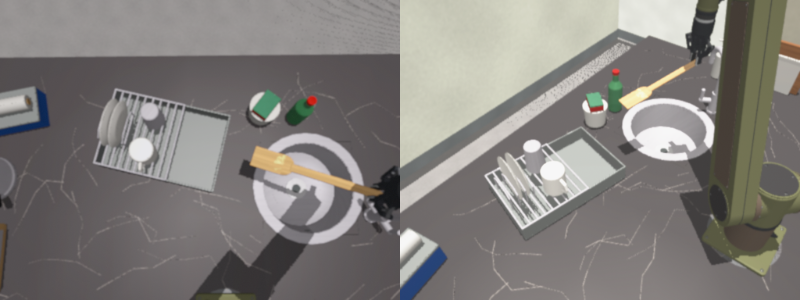

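The picture shows the spatula held from its handle, with its middle over the bowl at about (305,170) in the composite. The mug, beaker, bottle and tub stand where they were. Handing in.

```bash
python3 -c "
from workcell import sign_off,env
print(sign_off()); s=env.read_state();print(s['time_s'],s['finger_gap'],s['tool_pos'])"
```

```text
the job is handed in; nothing more can be done
None
the job is handed in; nothing more can be done
```

The spatula is out of the drip tray and held over the sink, and the job is handed in at about 9.6 s of the 48 s allowed.

- **How it was done:** I pinched the handle lightly near its tip so that it turned in the pads. I raised it to about 11.5° with the blade still on the tray floor, then firmed the grip. I drew it out along its own axis, with about 6 mm of clearance under the rack edge at the closest. Then I lifted it straight up and moved it over the sink.
- **Final position:** In the top camera's depth picture, the middle of the spatula is about 74 mm from the bowl centre (the bowl's radius is 165 mm). Its lowest visible point is about 227 mm above the worktop. The grip was steady, and wrist readings showed nothing above a newton or two while it was drawn out.
- **Other items:** In the last picture the mug, beaker, bottle and tub look unmoved. I judged that by eye and did not measure it.
- **Checks that disagreed:** The side camera put the middle 18 mm from the bowl centre, but it picked out only about 244 mm of the spatula, so I relied on the top view. Earlier the two views differed by about 10 mm on where the handle tip was; the grasp allowed for that.

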